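# Turn the proud test plug until it drops home

## Task

Two keyed test plugs sit in round nests on the bench; one is fully home, the other stands proud because its two lugs ride on the collar's rim instead of in the slots. Take the proud plug by its grip bar, turn it in its nest, without taking it out, until the lugs meet the slots and it drops fully home, and let go of it. Leave the other plug as it is.

Things in the scene. Friction and masses are not known exactly. Their poses are not given: they have to be found in the camera images.
- nest_a: Nest of the proud plug, left or right by turns, fixed: aluminium drum 92 mm across, 90 high, on a 108 mm flange; on it a dark steel collar 84 mm outside, bore 56, rim at z 124. Two slots along its own +x and -x cut the rim, 28 mm wide, 16 deep (floor z 108). Origin: centre of the underside, on the bench; z up. A plug at home rests on the slot floors, its origin 92 mm above this one, its flat top flush with the rim.
- plug_a: Proud plug, about 0.25 kg. Aluminium spigot 52 mm across, z 0 to 32; two lugs along its own +x and -x, 12 mm wide, z 16 to 26, out to 40 mm from the axis; on top a black grip bar in line with the lugs, 46 long (x), 14 wide (y), z 32 to 60. Half-turn symmetric. Origin: centre of the underside; z up. Lugs lie on nest_a's rim: origin 108 mm above the nest's, bar top 168 mm above the bench.
- nest_b: A second nest, same shape, size and origin as nest_a; it holds the plug that is already home. About the start of plug_a: its spigot is 16 mm deep in nest_a's bore with 2 mm play all round; it turns freely; seen from above it is turned 29 to 74 degrees counter-clockwise from the slots. Within about 9 degrees of them it sinks 16 mm by its own weight or a light press.
- plug_b: A second plug, same shape, size and origin as plug_a, already home in nest_b (lugs in the slots, flat top flush with the rim, bar top 152 mm above the bench). To be left alone.
Mind the look-alikes: they are no part of the job. Leave any purple look-alike of the plug_a alone.

How it is judged:
By the outcome, as a careful person would: the job done as asked, in the order asked, and still so for the second after the job is handed in, with the robot touching nothing.
It also fails if it takes over 38 s, if anything falls off the work surface, if the arm or the gripper's body presses on something with over 40 N, if the wrist force passes 120 N, or if a joint passes its speed limit or range.

## Robot

A 6-joint arm with a two-finger parallel gripper is mounted at the origin on a cart in front of the work surface, level with it; the furniture and walls round the work are solid. World frame = base frame: x ahead of the robot, y to its left, z up, the work surface at z = 0. Lengths are in mm, angles in degrees, forces in N, time in s.
With the tool pointing down it reaches from about 275 to 725 mm from the base axis. Payload 5.6 kg.
Tool frame: the origin (TCP) lies at the very end of the fingers, on their centre line; the grasp point (between the pads) lies 19 mm behind it; z points along the fingers, y is the direction in which the jaws open and shut (so a half turn about z gives the same grasp; the last joint's range is limited). The gripper opens to 85 mm and grips with 20 to 120 N. Pads are 22 mm wide; open, the fingers measure 114 mm over their backs; the gripper's body (76 mm by 85 mm) begins 54 mm behind the grasp point. The pads swing forward as they close: fully open they stand 13 mm farther back than shut.
Start: joints at [82.082, 14.616, 6.199, 0, -81.583, -16.306], TCP at [225.647, 501.574, 231.283] pointing down, gripper open.
Joint ranges: [-168.99, 168.99], [-69.2, 112.95], [-62.41, 85.93], [-164.36, 98.24], [-168.68, -3.75], [-174.98, 174.98]. Speed limits (degrees/s): [147.25, 147.25, 180, 180, 180, 180].

## Interface

Orientations are given as [roll, pitch, yaw] about the fixed x, y, z axes, in that order (R = Rz(yaw) Ry(pitch) Rx(roll)).
In Python, from station import robot gives the robot as it stands.
- The arm moves only by the tool carry_out, never from a script. Its argument "plan" is a list of rows, each a list of 7 numbers: the shift along the tool's x, y, z in cm, then the turn, a rotation vector about the tool's x, y, z in units of 6 degrees (1.0 is 6 degrees), then the opening in per cent of the stroke, from 0 (shut) to 100 (fully open). A call has 1 to 8 rows; each row is the pose to reach, as a shift and turn from the pose commanded when the call began, along the tool's axes at that moment; what a row does not reach only later rows make up. A row lasts 1/12 s, in which the tool goes at most 41.7 mm and 7.16 degrees, less where a joint would pass 70% of its speed; a pose out of reach is approached as far as the arm can. A call with a gripper value outside its range is refused whole. The fingers move at their own pace and stop on an object; "grip_force" is the grip in N (left out, the last holds). Time passes only in rows, so rows that repeat a pose let the fingers close. It gives the time, the measured TCP pose, the force and the opening at its end, in the units of the state.
- robot.read_state(): the state, without advancing time (a new reading comes with each control period).
- robot.snapshot(name): name is "scene" or "top" or "wrist"; returns a dict with "img" (480x640x3 uint8, red, green, blue), "fx", "fy", "cx", "cy" (pixels), "cam_to_world" (4x4, takes a point from camera to world coordinates); the wrist camera has in their place "hand_eye" (4x4, takes a point from camera to tool coordinates, whose origin is the TCP and whose axes are the flange's). Camera axes: x right, y down, z forward; pixel columns grow to the right and rows downward; lengths in mm; the calibration is good to about 2 mm. A picture is of the moment at which its call begins: read the wrist's pose just before it. There is no depth.
- robot.finish_job(): hands the job in, once; it reports no verdict.
The state is a dict: "t": time; "joint_positions": joint angles; "qvel": joint speeds; "joint_efforts": joint torques, N m; "ee_pos": TCP position; "tool_rot": TCP orientation; "wrist_force": force on the tool from outside, world axes, zero at the start; "torque": the same for the moment, N m; "grip_width": finger opening in mm.
Only numpy, scipy, OpenCV 4.12 (cv2) and the standard library are available. Lean on these libraries where they do the work, as an engineer would, in place of code of your own. Each camera call takes 0.05 s, during which the arm holds its last target.

## Working session

There is one attempt and no reset: what is moved stays moved. The work goes in short steps, Python scripts to look and compute and a tool call to move; the robot and the scene stay as the last step left them, time stands still between calls to the robot, and variables do not carry over. Pictures are saved under pics/ and viewed, and the job is handed in when it is done.

Besides the shell and the picture viewer there is one more tool, called after "Emit:" as a command line: name --pt "numbers of a row" for each row, then --argument value for the rest. carry_out: Moves the arm, as the interface text tells. Its arguments: {"type":"object","properties":{"plan":{"type":"array","items":{"type":"array","items":{"type":"number"}}},"grip_force":{"type":"number"}},"required":["plan"]}

```bash
ls; mkdir -p pics
cat > h.py <<'E'
import numpy as np, cv2
from station import robot
def snap(n,f):
    s=robot.snapshot(n); cv2.imwrite('pics/'+f,cv2.cvtColor(s['img'],cv2.COLOR_RGB2BGR)); return s
def ray(s,u,v,z,T=None):
    T=s['cam_to_world'] if T is None else T
    T=np.array(T); d=T[:3,:3]@np.array([(u-s['cx'])/s['fx'],(v-s['cy'])/s['fy'],1]); o=T[:3,3]
    return o+d*(z-o[2])/d[2]
E
python3 - <<'E'
from h import *
s=robot.read_state();print({k:np.round(v,2) for k,v in s.items()})
for n in('scene','top'):
    c=snap(n,n+'1.png');print(n,c['fx'],c['cx'],c['cy'],np.round(c['cam_to_world'],3).tolist())
E
```

```text
pics
{'t': np.float64(0.0), 'joint_positions': array([ 8.208e+01,  1.465e+01,  6.130e+00, -3.000e-02, -8.158e+01,
       -1.631e+01]), 'qvel': array([-0.1 ,  0.01, -0.07,  0.1 ,  0.03,  0.08]), 'joint_efforts': array([ 0.000e+00, -3.866e+01,  2.379e+01,  5.370e+00, -1.000e-02,
        0.000e+00]), 'ee_pos': array([225.41, 501.14, 230.41]), 'tool_rot': array([179.89,  -0.  , -24.23]), 'wrist_force': array([ 0.62, -0.47, -1.01]), 'torque': array([-0.02,  0.03,  0.06]), 'grip_width': np.float64(85.6)}
scene 437.3597727854607 319.29273168154737 250.707350077908 [[0.519, -0.413, 0.749, -182.033], [-0.855, -0.236, 0.462, -540.046], [-0.014, -0.88, -0.475, 482.917], [0.0, 0.0, 0.0, 1.0]]
top 436.487413754404 318.65336734239685 240.099881185321 [[0.021, -0.985, 0.172, 308.683], [-1.0, -0.022, -0.006, -134.062], [0.01, -0.172, -0.985, 913.622], [0.0, 0.0, 0.0, 1.0]]
```

View pics/scene1.png

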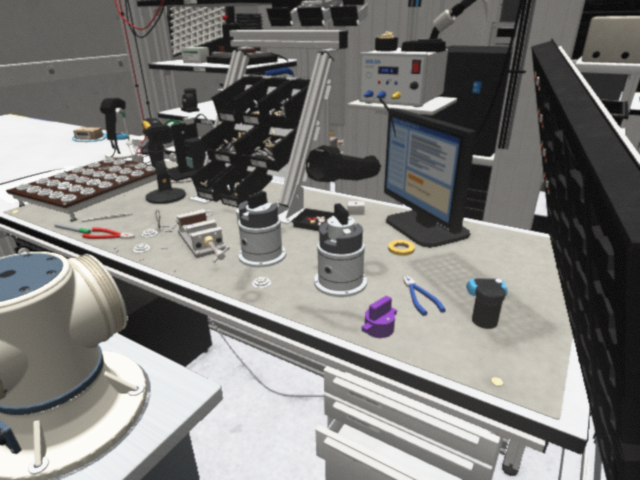

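View pics/top1.png

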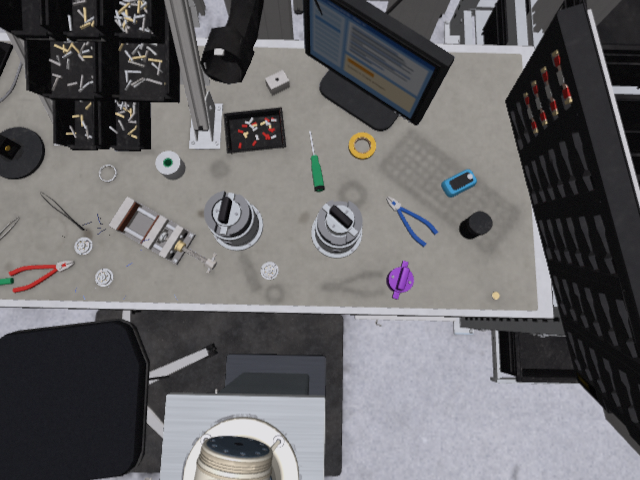

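Run:
```python
from h import *
a=cv2.imread('pics/top1.png')[180:265,190:375]; a=cv2.resize(a,None,fx=4,fy=4,interpolation=cv2.INTER_CUBIC)
b=cv2.imread('pics/scene1.png')[190:300,230:375]; b=cv2.resize(b,None,fx=4,fy=4,interpolation=cv2.INTER_CUBIC)
cv2.imwrite('pics/topz.png',a);cv2.imwrite('pics/scenez.png',b)
c=robot.snapshot('top')
for u,v,z in((229,209,124),(340,218,124),(229,208,152),(341,217,168)):print(u,v,ray(c,u,v,z).round(0))
```

```text
229 209 [502.  29. 124.]
340 218 [ 489. -178.  124.]
229 208 [497.  23. 152.]
341 217 [ 481. -177.  168.]
```

View pics/topz.png

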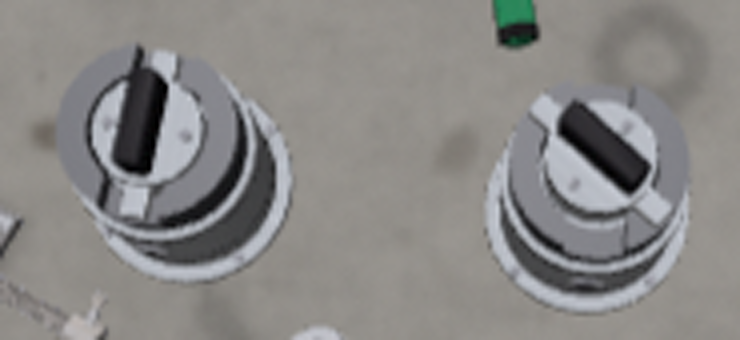

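View pics/scenez.png

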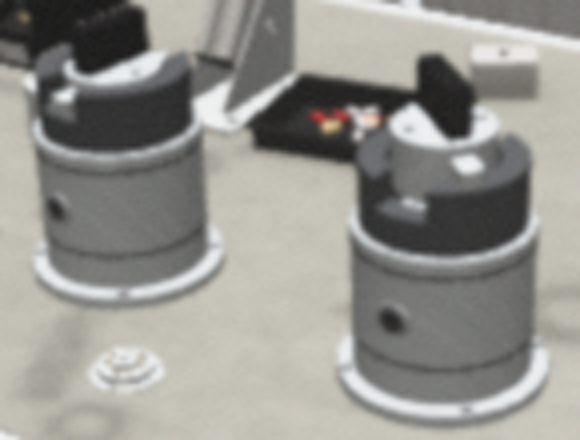

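The right-hand plug in the top view, at (340,218), is proud: its spigot stands above the rim. The left plug at (229,209) is flush. The proud bar lies at about 49° in the world frame, with the slots near 0°. I'll move above it for a wrist view.

Emit:
carry_out --pt "51.5 51.3 -3 0 0 17.8 100" --pt "51.5 51.3 -3 0 0 17.8 100" --pt "51.5 51.3 -3 0 0 17.8 100" --pt "51.5 51.3 -3 0 0 17.8 100" --pt "51.5 51.3 -3 0 0 17.8 100" --pt "51.5 51.3 -3 0 0 17.8 100" --pt "51.5 51.3 -3 0 0 17.8 100" --pt "51.5 51.3 -3 0 0 17.8 100"

```text
t: 0.82
ee_pos: [344.3, 188.4, 245.1]
tool_rot: [-180.0, 0.0, -81.8]
wrist_force: [2.0, 0.2, -0.3]
grip_width: 85.1
```

```bash
cat >> h.py <<'E'
from scipy.spatial.transform import Rotation as Ro
def go(x,y,z,yaw):
    s=robot.read_state(); R=Ro.from_euler('xyz',s['tool_rot'],degrees=True); T=Ro.from_euler('xyz',[180,0,yaw],degrees=True)
    d=np.array([x,y,z])-s['ee_pos']
    print('t',s['t'],np.round(s['ee_pos'],1),np.round(s['tool_rot'],1),'q',np.round(s['joint_positions'],0),'F',np.round(s['wrist_force'],1),'w',s['grip_width'])
    print('shift cm',np.round(R.inv().apply(d)/10,2),'turn',np.round((R.inv()*T).as_rotvec(degrees=True)/6,2))
E
python3 -c "
from h import *
go(485,-178,260,-131)"
```

```text
t 0.8167 [344.3 188.4 245.1] [-180.     0.   -81.8] q [ 52.  -4. -13.  -0. -81. -44.] F [ 2.   0.2 -0.3] w 85.09428666053725
shift cm [38.26 -8.72 -1.5 ] turn [-0.    0.    8.19]
```

Emit:
carry_out --pt "38.3 -8.7 -1.5 0 0 8.2 100" --pt "38.3 -8.7 -1.5 0 0 8.2 100" --pt "38.3 -8.7 -1.5 0 0 8.2 100" --pt "38.3 -8.7 -1.5 0 0 8.2 100" --pt "38.3 -8.7 -1.5 0 0 8.2 100" --pt "38.3 -8.7 -1.5 0 0 8.2 100" --pt "38.3 -8.7 -1.5 0 0 8.2 100" --pt "38.3 -8.7 -1.5 0 0 8.2 100"

```text
t: 1.48
ee_pos: [465.3, -122.2, 257.7]
tool_rot: [180.0, 0.0, -131.1]
wrist_force: [0.7, 0.8, 0.9]
grip_width: 85.4
```

```bash
python3 -c "
from h import *
go(485,-178,260,-131)"
```

```text
t 1.4833 [ 465.3 -122.2  257.7] [ 180.     0.  -131.1] q [  4.   6.  -0.  -0. -83. -45.] F [0.7 0.8 0.9] w 85.4353162180772
shift cm [ 2.91 -5.15 -0.23] turn [ 0.    0.   -0.01]
```

Emit:
carry_out --pt "1.6 -2.6 -0.5 0 0 0 100" --pt "2.4 -4.2 -0.5 0 0 0 100" --pt "2.4 -4.2 -0.5 0 0 0 100" --pt "2.4 -4.2 -0.5 0 0 0 100"

```text
t: 1.82
ee_pos: [481.3, -166.3, 261.9]
tool_rot: [179.9, -0.0, -130.8]
wrist_force: [-1.1, 0.2, -1.1]
grip_width: 85.2
```

```bash
python3 -c "
from h import *
go(485,-178,260,-131)
c=snap('wrist','w1.png');print(c['fx'],c['cx'],c['cy'],np.round(c['hand_eye'],3))"
```

```text
t 1.8167 [ 481.3 -166.3  261.9] [ 179.9   -0.  -130.8] q [ -1.  10.   4.  -0. -85. -39.] F [-1.1  0.2 -1.1] w 85.21315857950644
shift cm [ 0.64 -1.04  0.19] turn [ 0.01 -0.01  0.03]
337.61074308892717 325.4736834001196 239.72884585046828 [[-1.00000e-03 -9.54000e-01 -2.98000e-01  7.63630e+01]
 [ 1.00000e+00 -1.00000e-03 -1.00000e-03 -2.21000e-01]
 [ 1.00000e-03 -2.98000e-01  9.54000e-01 -1.43108e+02]
 [ 0.00000e+00  0.00000e+00  0.00000e+00  1.00000e+00]]
```

View pics/w1.png

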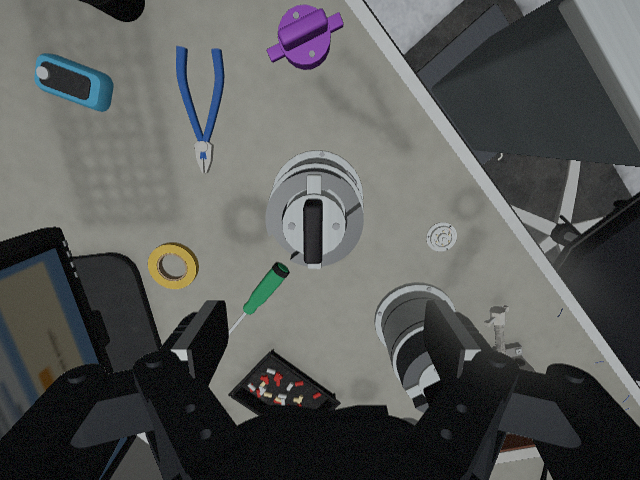

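```bash
cat >> h.py <<'E'
def wT(s,c):
    T=np.eye(4);T[:3,:3]=Ro.from_euler('xyz',s['tool_rot'],degrees=True).as_matrix();T[:3,3]=s['ee_pos'];return T@np.array(c['hand_eye'])
E
python3 - <<'E'
from h import *
s=robot.read_state();c=snap('wrist','w2.png');T=wT(s,c)
a=cv2.imread('pics/w2.png')[140:280,250:380]
cv2.imwrite('pics/w2z.png',cv2.resize(a,None,fx=4.2,fy=4.2,interpolation=cv2.INTER_CUBIC))
m=(cv2.imread('pics/w2.png').max(2)<75).astype(np.uint8);m[:190]=0;m[275:]=0;m[:,:295]=0;m[:,335:]=0
n,l,st,ce=cv2.connectedComponentsWithStats(m);print(st,ce)
for u,v,z in((313,230,168),(313,215,124),(313,184,134),(315,266,134)):print(ray(c,u,v,z,T).round(1))
E
```

```text
[[     0      0    640    480 305966]
 [   295    191     11      8     26]
 [   321    191      1      1      1]
 [   320    193      2      2      3]
 [   328    197      1      1      1]
 [   303    198     19     65   1194]
 [   295    251      4      3      9]] [[319.5314937  239.53957956]
 [299.92307692 194.38461538]
 [321.         191.        ]
 [320.66666667 193.66666667]
 [328.         197.        ]
 [312.02093802 230.43802345]
 [296.11111111 251.88888889]]
[ 482.  -179.1  168. ]
[ 482.6 -180.8  124. ]
[ 464.  -201.4  134. ]
[ 509.3 -147.4  134. ]
```

View pics/w2z.png

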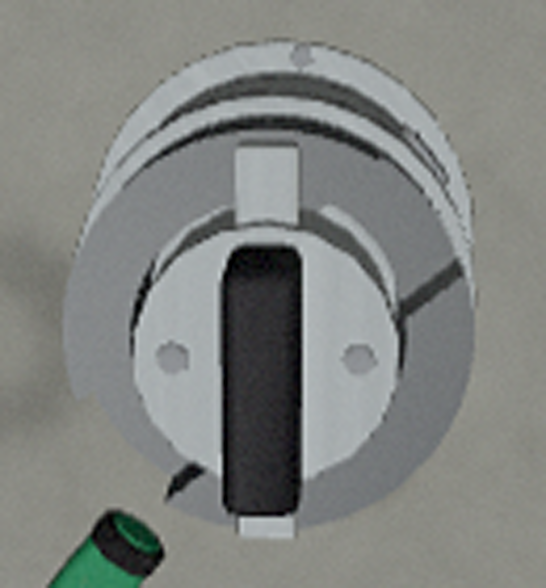

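Run:
```python
from h import *
s=robot.read_state();c=robot.snapshot('wrist');T=wT(s,c)
f=lambda u,v,z:ray(c,250+u/4.2,140+v/4.2,z,T)
ang=lambda p,q:np.degrees(np.arctan2(*(q-p)[1::-1]))
p,q=f(166,500,124),f(464,272,124);print('slot',p.round(1),q.round(1),ang(p,q))
print('wallL',ang(f(166,500,124),f(205,468,124)),'wallR',ang(f(400,320,124),f(464,275,124)))
d=(q-p)/np.linalg.norm(q-p);nrm=np.array([-d[1],d[0],0]);print('ctr on line',((p+q)/2+14*nrm).round(1))
a,b=f(261,508,168),f(263,262,168);print('bar',ang(a,b),((a+b)/2).round(1),np.linalg.norm(a-b))
a,b=f(267,538,134),f(267,145,134);print('lugs',ang(a,b),((a+b)/2).round(1),np.linalg.norm(a-b))
go(483,-179,180,-131)
```

```text
slot [ 525.1 -163.8  124. ] [ 446.4 -160.7  124. ] 177.74305805775677
wallL 179.65691649489608 wallR 175.37353746000974
ctr on line [ 485.2 -176.3  124. ]
bar -131.87353642141693 [ 483.7 -177.5  168. ] 44.62271819881321
lugs -131.36545723426582 [ 485.2 -176.2  134. ] 80.03533132764463
t 1.9667 [ 481.2 -164.9  262.7] [ 180.     0.  -130.7] q [ -1.   9.   4.  -0. -85. -39.] F [-0.2  0.7 -0.4] w 85.28536956353358
shift cm [ 0.95 -1.06  8.27] turn [0.   0.   0.05]
```

Emit:
carry_out --pt "0.7 -1.04 2.5 0 0 0.1 100" --pt "0.7 -1.04 6 0 0 0.1 100" --pt "0.7 -1.04 8 0 0 0.1 100" --pt "0.7 -1.04 9.5 0 0 0.1 100" --pt "0.7 -1.04 10.5 0 0 0.1 100" --pt "0.7 -1.04 11.2 0 0 0.1 100" --pt "0.7 -1.04 11.6 0 0 0.1 100" --pt "0.7 -1.04 11.6 0 0 0.1 100"

```text
t: 2.63
ee_pos: [484.8, -177.3, 146.7]
tool_rot: [180.0, 0.0, -131.3]
wrist_force: [0.2, -0.2, -0.5]
grip_width: 85.7
```

Run:
```python
from h import *
go(484.5,-177,146,-131.5)
snap('wrist','w3.png')
```

```text
t 2.6333 [ 484.8 -177.3  146.7] [ 180.     0.  -131.3] q [ -3.  13.  -8.  -0. -69. -39.] F [ 0.2 -0.2 -0.5] w 85.67782569608775
shift cm [-0.    0.04  0.07] turn [0.   0.   0.04]
```

View pics/w3.png

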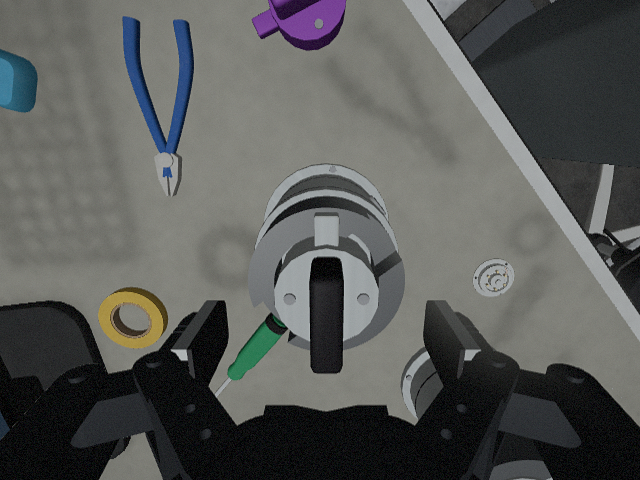

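The bar (column 326) is centred between the fingers (226 and 426). Now closing on it.

Emit:
carry_out --pt "0 0 0 0 0 0 0" --pt "0 0 0 0 0 0 0" --pt "0 0 0 0 0 0 0" --pt "0 0 0 0 0 0 0" --pt "0 0 0 0 0 0 0" --pt "0 0 0 0 0 0 0" --pt "0 0 0 0 0 0 0" --pt "0 0 0 0 0 0 0" --grip_force 30

```text
t: 3.35
ee_pos: [484.7, -177.6, 147.0]
tool_rot: [-180.0, 0.0, -131.3]
wrist_force: [-0.7, 1.3, 2.2]
grip_width: 13.6
```

Run:
```python
from h import *
go(484.8,-177,146,-182)
snap('wrist','w4.png')
```

```text
t 3.35 [ 484.7 -177.6  147. ] [-180.     0.  -131.3] q [ -3.  13.  -8.   0. -69. -39.] F [-0.7  1.3  2.2] w 13.56610192238395
shift cm [-0.05  0.04  0.1 ] turn [-0.    0.    8.45]
```

View pics/w4.png

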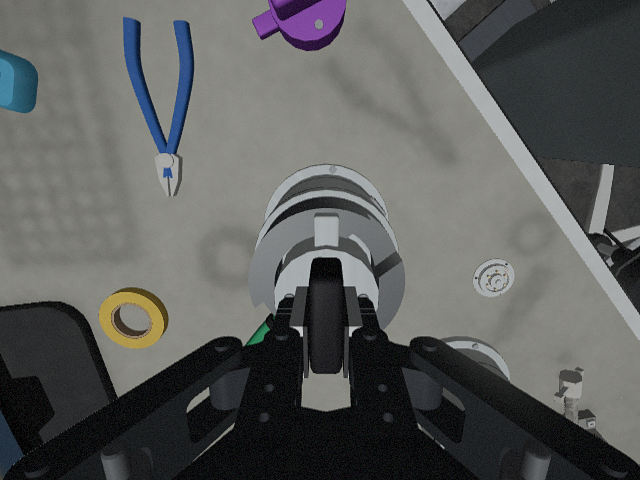

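Gripped at 13.6 mm with low forces. Next I turn it about 50.5° clockwise (8.4 units), smoothly and with no push.

Emit:
carry_out --pt "0 0 0 0 0 0.6 0" --pt "0 0 0 0 0 1.4 0" --pt "0 0 0 0 0 2.2 0" --pt "0 0 0 0 0 3.0 0" --pt "0 0 0 0 0 3.8 0" --pt "0 0 0 0 0 4.6 0" --pt "0 0 0 0 0 5.4 0" --pt "0 0 0 0 0 6.0 0"

```text
t: 4.07
ee_pos: [485.0, -177.9, 146.9]
tool_rot: [-180.0, 0.0, -167.6]
wrist_force: [-0.4, -0.6, -0.3]
grip_width: 13.1
```

Emit:
carry_out --pt "0 0 0 0 0 0.6 0" --pt "0 0 0 0 0 1.2 0" --pt "0 0 0 0 0 1.7 0" --pt "0 0 0 0 0 2.1 0" --pt "0 0 0 0 0 2.4 0" --pt "0 0 0 0 0 2.4 0" --pt "0 0 0 0 0 2.4 0"

```text
t: 4.65
ee_pos: [484.5, -177.6, 146.3]
tool_rot: [180.0, -0.0, 178.3]
wrist_force: [0.3, -0.3, -2.5]
grip_width: 13.2
```

Run:
```python
from h import *
go(484.8,-177,131,-182)
snap('wrist','w5.png')
```

```text
t 4.65 [ 484.5 -177.6  146.3] [180.   -0.  178.3] q [ -3.  13.  -8.  -0. -69. -89.] F [ 0.3 -0.3 -2.5] w 13.169026871020566
shift cm [-0.03  0.06  1.53] turn [ 0.   -0.01  0.05]
```

View pics/w5.png

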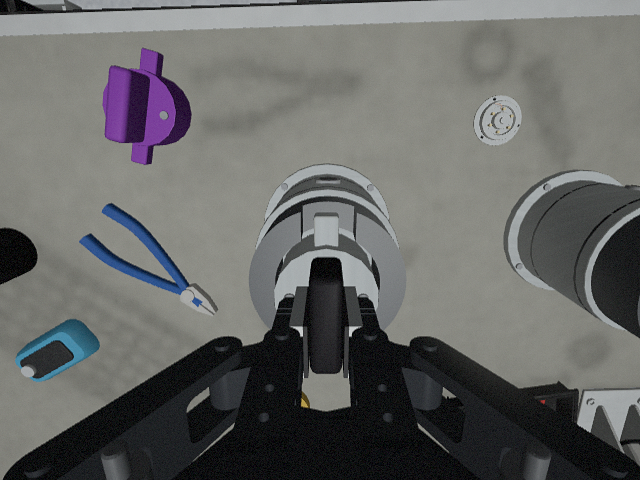

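The lug (column 327) is centred over the slot (columns 303–355), and wrist Fz of −2.5 N equals the plug's weight, so it is hanging in the grip. Lowering it gently.

Emit:
carry_out --pt "0 0 0.2 0 0 0 0" --pt "0 0 0.5 0 0 0 0" --pt "0 0 0.8 0 0 0 0" --pt "0 0 1.1 0 0 0 0" --pt "0 0 1.3 0 0 0 0" --pt "0 0 1.4 0 0 0 0" --pt "0 0 1.5 0 0 0 0" --pt "0 0 1.5 0 0 0 0"

```text
t: 5.37
ee_pos: [484.7, -177.7, 131.6]
tool_rot: [180.0, -0.0, 178.3]
wrist_force: [-0.2, 0.8, -1.2]
grip_width: 13.1
```

Run:
```python
from h import *
go(484.8,-177,131,-182)
snap('wrist','w6.png')
```

```text
t 5.3667 [ 484.7 -177.7  131.6] [180.   -0.  178.3] q [ -3.  14. -10.  -0. -66. -89.] F [-0.2  0.8 -1.2] w 13.083667544459502
shift cm [-0.01  0.07  0.06] turn [ 0.   -0.    0.05]
```

View pics/w6.png

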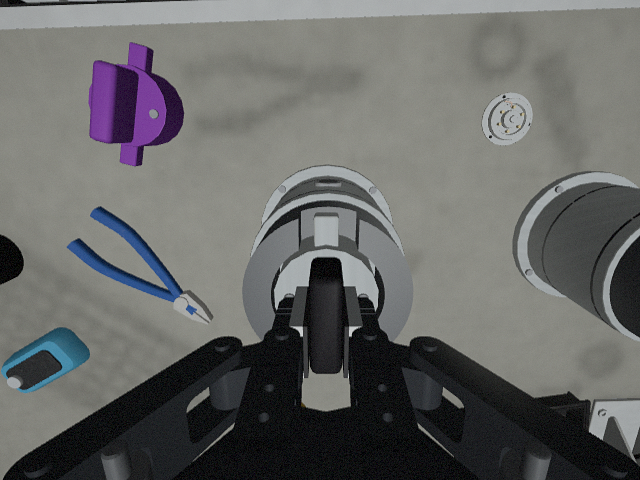

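Emit:
carry_out --pt "0 0 0.06 0 0 0 0" --pt "0 0 0.12 0 0 0 0" --pt "0 0 0.15 0 0 0 0" --pt "0 0 0.15 0 0 0 0"

```text
t: 5.75
ee_pos: [484.9, -177.7, 131.0]
tool_rot: [-180.0, 0.1, 178.3]
wrist_force: [-2.0, 1.6, 4.6]
grip_width: 13.2
```

Seated contact (+4.6 N) came 16 mm below the start height. Releasing and retreating upward.

Emit:
carry_out --pt "0 0 0.1 0 0 0 40" --pt "0 0 0.1 0 0 0 60" --pt "0 0 0.1 0 0 0 80" --pt "0 0 0.1 0 0 0 80" --pt "0 0 0.1 0 0 0 80" --pt "0 0 0.1 0 0 0 80" --pt "0 0 0.1 0 0 0 80"

```text
t: 6.33
ee_pos: [484.8, -177.7, 129.2]
tool_rot: [-180.0, -0.0, 178.3]
wrist_force: [0.4, -0.3, 0.4]
grip_width: 68.5
```

Emit:
carry_out --pt "0 0 -0.5 0 0 0 80" --pt "0 0 -1.5 0 0 0 80" --pt "0 0 -3.5 0 0 0 80" --pt "0 0 -6 0 0 0 80" --pt "0 0 -9 0 0 0 80" --pt "0 0 -12 0 0 0 80" --pt "0 0 -12 0 0 0 80" --pt "0 0 -12 0 0 0 80"

```text
t: 7.0
ee_pos: [485.9, -177.9, 252.2]
tool_rot: [-180.0, 0.3, 178.3]
wrist_force: [-0.4, 0.0, -1.0]
grip_width: 68.4
```

Run:
```python
from h import *
go(484.8,-177,260,-182)
snap('wrist','w7.png'); snap('scene','s7.png')
a=cv2.imread('pics/w7.png')[130:300,230:400];a=cv2.resize(a,(560,560),interpolation=cv2.INTER_CUBIC)
b=cv2.imread('pics/s7.png')[190:300,230:375];b=cv2.resize(b,None,fx=4,fy=4,interpolation=cv2.INTER_CUBIC)
cv2.imwrite('pics/w7z.png',a);cv2.imwrite('pics/s7z.png',b)
```

```text
t 7.0 [ 485.9 -177.9  252.2] [-180.     0.3  178.3] q [ -3.  10.   4.   0. -83. -89.] F [-0.4  0.  -1. ] w 68.44507911743467
shift cm [ 0.11  0.08 -0.78] turn [-0.    0.05  0.05]
```

View pics/w7z.png

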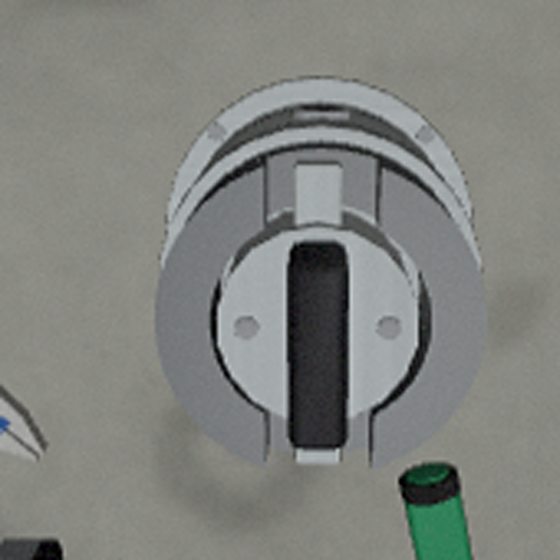

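View pics/s7z.png

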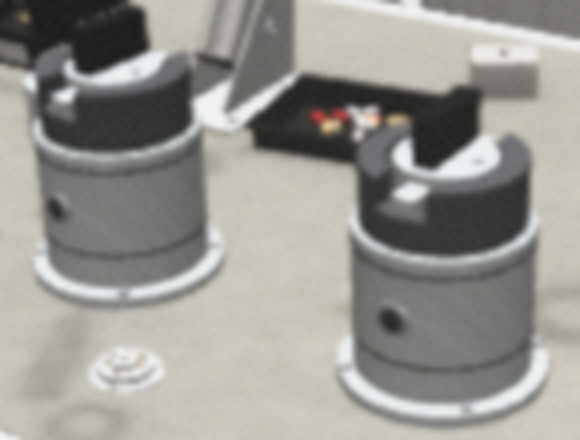

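The wrist crop shows the lugs in both slots: lug at columns 296–341, slot at 266–380. The scene crop shows the top flush with the rim, the same as the other plug. Handing in.

```bash
python3 -c "
from h import *
print(robot.finish_job())"
```

```text
the job is handed in; nothing more can be done
None
```

The proud plug, in the right-hand nest at about (485, −177), is fully home and released. I gripped it by its bar, turned it about 50° clockwise in its nest and lowered it 16 mm, handing in at about 7 s.

**Seating:** the tool met the slot floors with about 4.6 N of upward force at a TCP height of 131.0 mm, down from 147.0 mm at the grasp.

**Last pictures:** both lugs sit in the slots, centred to within about 2 mm. The plug's top looks flush with the rim, like the other plug's. I judged this by eye and did not measure its height separately.

**Clear of everything:** the gripper was open and about 100 mm above the bar, with wrist forces near zero. I never went near the other plug or the purple look-alike.

No check failed or disagreed. After the turn the plug was hanging in the grip, not dropping by itself, so I lowered it by hand.

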